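# Take the depth of a blind bore with a rod gauge

### The job

Take the depth gauge out of its wooden stand, put its rod into the bore of the steel setting block and press it gently all the way home, until the rod bottoms out on the stop inside: the bore grips the rod, so it will not fall home by itself. Then slide the gauge's crossbar down the rod until it sits flush on the block's top face, and leave the gauge standing there, bottomed, with the depth marked. Do not lean hard on the block, and leave the other things on the bench where they are.

Things in the scene. Friction and masses are not known exactly. Their poses are not given: they have to be found in the camera images.
- depth_gauge: The depth gauge, 106 mm long, 0.13 to 0.2 kg, upright in its stand at the start: a steel rod 10 mm in diameter, a dark grip head on top, an aluminium crossbar that slides on the rod. Origin at the rod's tip; z runs up the rod to the head.
- gauge_head (a point): Centre of the gauge's dark steel grip head, 20 mm (gauge x) by 24 mm (y) by 22 mm tall; grasp it across the 20 mm width (x), clear of the crossbar. This point is 95 mm above the rod's tip; the head's underside is 84 mm above the tip. Axes as the gauge's.
- gauge_tip (a point): Centre of the lower end of the gauge's rod; axes as the gauge's. The last 4 mm taper from 10 to 6 mm in diameter.
- crossbar: Centre of the crossbar's underside. The bar is 84 mm long (gauge y), 14 mm wide (x), 12 mm thick (up from here), the rod through its middle. It slides stiffly (2.5 N) and stays where it is left; starts 64 to 70 mm above the tip, can go down to 36 mm. Push its upper face beside the rod, e.g. with one fingertip on either side of the head.
- setting_block: Steel block fixed to the bench, 100 mm (x) by 70 mm (y) by 70 mm tall, on a dark foot plate 116x86x6 mm, with one vertical blind bore in the middle of its top; origin at the centre of its underside. Too hard: the rod on its stop, or the robot on the block, with more than 30 N, or the crossbar on its top with more than 45 N.
- bore_mouth (a point): Centre of the bore's mouth on the block's top face, z up out of the bore, 12 mm in diameter. The stop lies 44 to 60 mm below, differently every time, not measurable from outside. Two sprung balls 14 mm below the mouth rub on the rod with 5 to 9 N in all, more than the gauge weighs: from there it must be pushed; on the stop the resistance rises sharply above that.
- bore_stop: The stop inside the block's bore, on a stiff disc spring (10 N per mm), with a light sprung feeler pin (under 1 N) standing 1.5 mm proud of its face, which senses the rod. This point is the centre of the block's underside whatever the depth of the stop's face, so it tells nothing about the depth.
- gauge_stand: The gauge's wooden stand, a block 60x60x60 mm, fixed to the bench, origin at the centre of its underside; the gauge stands in a 12 mm hole in its top, 55 mm deep.
- screwdriver_red: red-handled screwdriver, 203 mm long, a bystander, to be left where it is; origin at the centre of its underside
- tape_measure: yellow tape measure, 41x85x66 mm, a bystander, to be left where it is; origin at the centre of its underside
- cream_jar: cream plastic jar with yellow lid, 60 mm across, 76 mm tall, a bystander, to be left where it is; origin at the centre of its underside
- pliers_blue: blue-handled pliers, 180 mm long, a bystander, to be left where it is; origin at the centre of its underside
Mind the look-alikes: they are no part of the job. Leave any orange or pink look-alike of the depth_gauge alone.

How it is judged:
On the way:
1. the gauge's rod is in the bore and pressed onto the stop (more than 4 N) (contact force between depth_gauge and bore_stop above 4 N and angle between the z axis of depth_gauge and the z axis of setting_block, either way round below 0.08 rad), for 0.1 s.
At the end, for the whole second after the job is handed in: The gauge stands by itself in the block's bore, upright within 0.08 rad and at rest, its rod still on the stop's sprung feeler (no more than about 1.5 mm off the stop's face), and its crossbar lies on the block's top face with no more than 2 mm of gap, centred on the bore within 6 mm (contact force between depth_gauge and bore_stop above 0.1 N and z of crossbar in the frame of bore_mouth below 0.002 m and horizontal distance between crossbar and bore_mouth below 0.006 m and angle between the z axis of depth_gauge and the z axis of setting_block, either way round below 0.08 rad and linear speed of depth_gauge below 0.01 m/s); the robot touches nothing.
It fails at once if the gauge's rod is pressed on the stop with more than 30 N (contact force between depth_gauge and bore_stop above 30 N).
It fails at once if the crossbar is pressed on the block with more than 45 N (contact force between crossbar and setting_block above 45 N).
It fails at once if the robot leans on the block with more than 30 N (contact force between any of the fingers, the arm and setting_block above 30 N).
It fails at once if a bystander (screwdriver, tape measure, jar, pliers) is shoved more than 30 mm (distance of any of screwdriver_red, tape_measure, cream_jar, pliers_blue from where it was at the start of the episode above 0.03 m).
It also fails if it takes over 64 s, if anything falls off the work surface, if the arm or the gripper's body presses on something with over 40 N, if the wrist force passes 120 N, or if a joint passes its speed limit or range.

### The arm

A 7-joint arm with a two-finger parallel gripper is mounted at the origin on a cart in front of the work surface, level with it; the furniture and walls round the work are solid. World frame = base frame: x ahead of the robot, y to its left, z up, the work surface at z = 0. Lengths are in m, angles in rad, forces in N, time in s.
With the tool pointing down it reaches from about 0.425 to 0.95 m from the base axis. Payload 16.7 kg.
Tool frame: the origin (TCP) lies midway between the tips of the shut fingers; the grasp point (between the pads) lies arm.grip_point_offset behind it (arm.grip_point_offset is the distance from the TCP to the grasp point, in m); z points along the fingers, y is the line along which they close (so a half turn about z gives the same grasp; the last joint's range is limited). The gripper opens to 94 mm and grips with 3 to 60 N. Pads are 16 mm wide; open, the fingers measure 119 mm over their backs; the gripper's body (75 mm by 177 mm) begins 78 mm behind the grasp point.
Start: joints at [-1.331, 0.426, 0.074, 1.606, -0.034, 1.111, -0.067], TCP at [0.257, 0.624, 0.205] pointing down, gripper open.
Joint ranges: [-2.85, 2.85], [-0.5, 2.14], [-1.23, 1.37], [0.21, 2.46], [-1.02, 4.16], [0.16, 2.05], [-2.73, 2.73]. Speed limits (rad/s): [1.89, 1.89, 2.39, 2.39, 3.01, 3.01, 3.01].

### API

Orientations are given as a unit quaternion [x, y, z, w].
In Python, from station import arm, optics gives the robot as it stands.
- The arm moves only by the tool move_arm, never from a script. Its argument "rows" is a list of rows, each a list of 3 entries, a list of its own where there are three numbers: the turn, a rotation vector about the tool's x, y, z in rad, then the shift along the tool's x, y, z in m, then the opening, from 0 (shut) to 1 (fully open). A call has exactly 5 rows; each row shifts and turns the commanded pose from where the row before left it, along the tool's axes as they then stand; what a row does not reach is not made up. A row lasts 1/8 s, in which the tool goes at most 62.5 mm and 10.7 degrees, less where a joint would pass 70% of its speed; a pose out of reach is approached as far as the arm can. A call with a gripper value outside its range is refused whole. The fingers move at their own pace and stop on an object; "newtons" is the grip in N (left out, the last holds). Time passes only in rows, so rows that do not move let the fingers close, or fill a call up. It gives the time, the measured TCP pose, the force, the opening and the grip force at its end, in the units of the state.
- arm.read_state(): the state, without advancing time (a new reading comes with each control period).
- optics.capture(name): name is "scene" or "top" or "wrist"; returns a dict with "img" (480x640x3 uint8, red, green, blue), "z_map" (480x640 float32, m along the optical axis (not along the pixel's ray), 0 where there is no reading), "vertical_fov" (degrees; the focal length in pixels is half the picture's height over the tangent of half this angle, whatever the lens; pixels are square), "cx", "cy" (the principal point, pixels), "pose" (4x4, takes a point from camera to world coordinates). Camera axes: x right, y down, z forward; pixel columns grow to the right and rows downward; lengths in m; the calibration is good to about 2 mm. A picture is of the moment at which its call begins.
- arm.hand_in(): hands the job in; it is judged then, once.
The state is a dict: "time_s": time; "joint_pos": joint angles; "qd": joint speeds; "effort": joint torques, N m; "ee_pos": TCP position; "orientation": TCP orientation; "force": force on the tool from outside, world axes, zero at the start; "torque": the same for the moment, N m; "gripper_width": opening from 0.0 (shut) to 1.0 (fully open); "finger_force": force on a finger pad.
Only numpy, scipy, OpenCV 4.12 (cv2) and the standard library are available. Lean on these libraries where they do the work, as an engineer would, in place of code of your own. Each camera call takes 0.05 s, during which the arm holds its last target. There are 200 camera calls.

## Working session

There is one attempt and no reset: what is moved stays moved. The work goes in short steps, Python scripts to look and compute and a tool call to move; the robot and the scene stay as the last step left them, time stands still between calls to the robot, and variables do not carry over. Pictures are saved under pics/ and viewed, at most 12 in all, crops included, and the job is handed in when it is done.

Besides the shell and the picture viewer there is one more tool, called after ">>>" as name(argument=value, ...), one argument or row to a line, values as JSON. move_arm: Moves the arm, as the interface text tells. Its arguments: {"type":"object","properties":{"rows":{"type":"array"},"newtons":{"type":"number"}},"required":["rows"]}

```bash
mkdir -p pics; cat > h.py <<'E'
from station import arm, optics
import numpy as np, cv2
def cap(n):
    c=optics.capture(n); c['f']=240/np.tan(np.radians(c['vertical_fov'])/2); return c
def save(c,name): cv2.imwrite('pics/'+name,cv2.cvtColor(c['img'],cv2.COLOR_RGB2BGR))
def pts(c):
    v,u=np.mgrid[0:480,0:640]; z=c['z_map']
    P=np.stack([(u-c['cx'])/c['f']*z,(v-c['cy'])/c['f']*z,z],-1)
    T=np.array(c['pose']); return P@T[:3,:3].T+T[:3,3]
def ray(c,u,v,h):
    T=np.array(c['pose']); d=T[:3,:3]@[(u-c['cx'])/c['f'],(v-c['cy'])/c['f'],1]
    return T[:3,3]+d*(h-T[2,3])/d[2]
E
python3 - <<'E'
from h import *
s=arm.read_state(); print({k:np.round(v,3).tolist() for k,v in s.items()}, arm.grip_point_offset)
a=cap('scene');b=cap('top');save(a,'s0.png');save(b,'t0.png')
for c in(a,b): print(np.round(c['pose'],3).tolist(),c['f'],c['cx'],c['cy'])
E
```

```text
{'time_s': 0.0, 'joint_pos': [-1.331, 0.427, 0.074, 1.607, -0.034, 1.111, -0.067], 'qd': [-0.001, -0.0, 0.001, -0.0, -0.001, -0.002, -0.0], 'effort': [-0.0, -93.583, 3.667, -45.417, -0.049, 0.02, 0.0], 'ee_pos': [0.256, 0.624, 0.205], 'orientation': [0.194, 0.981, -0.001, -0.0], 'force': [-0.002, -0.316, -0.266], 'torque': [-0.006, -0.003, -0.061], 'finger_force': 0.0, 'gripper_width': 1.003} 0.0188
[[0.623, -0.563, 0.543, 0.058], [-0.783, -0.442, 0.438, -0.381], [-0.006, -0.698, -0.716, 0.781], [0.0, 0.0, 0.0, 1.0]] 500.1541604996913 319.5124693132505 234.07700192414384
[[-0.017, -0.994, 0.112, 0.448], [-1.0, 0.017, 0.003, 0.028], [-0.005, -0.112, -0.994, 1.081], [0.0, 0.0, 0.0, 1.0]] 475.6324825087682 315.71856758896774 234.35905793826146
```

View pics/s0.png

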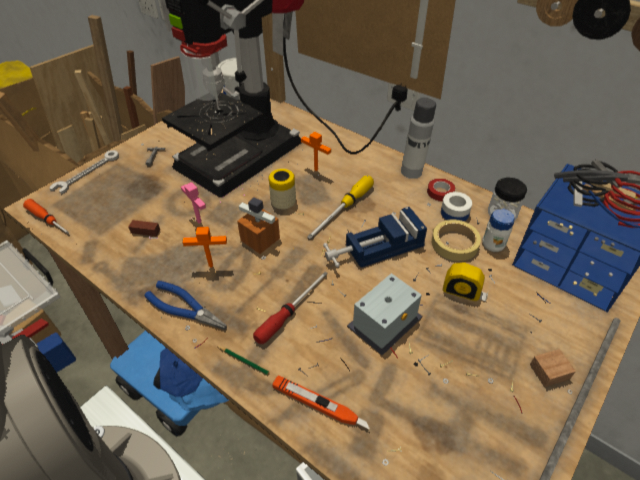

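View pics/t0.png

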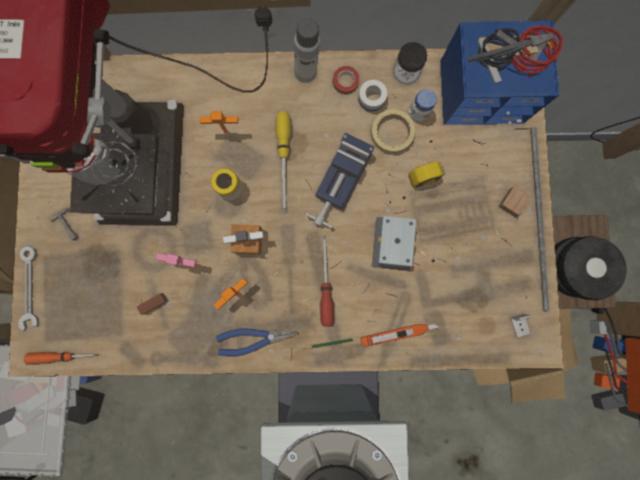

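The scene view shows the grey block at about (387,312) and the stand with the gauge at about (258,225). In the top view they are at (397,242) and (243,238). The pink and orange gauges are decoys.

```bash
python3 - <<'E'
from h import *
for n,rb,rs in(('top',(365,205,430,280),(215,215,275,262)),('scene',(345,265,430,360),(230,190,290,260))):
    c=cap(n);P=pts(c);img=c['img'].astype(int)
    for nm,(x0,y0,x1,y1) in(('block',rb),('stand',rs)):
        Q=P[y0:y1,x0:x1].reshape(-1,3);C=img[y0:y1,x0:x1].reshape(-1,3);ok=c['z_map'][y0:y1,x0:x1].ravel()>0
        V,U=np.mgrid[y0:y1,x0:x1];U=U.ravel();V=V.ravel()
        if nm=='block':
            m=ok&(Q[:,2]>.06)&(Q[:,2]<.09)
            r=cv2.minAreaRect((Q[m,:2]*1000).astype(np.float32));print(n,'block',m.sum(),np.median(Q[m,2]),r)
            g=C.sum(1); 
            d=m&(g<200); print('dark',[(u,v) for u,v in zip(U[d],V[d])][:40])
        else:
            sat=C.max(1)-C.min(1);gray=sat<25
            for nm2,m in(('bar',ok&gray&(C.sum(1)>330)&(Q[:,2]>.06)),('head',ok&gray&(C.sum(1)<230)&(Q[:,2]>.085)),('stand',ok&~gray&(Q[:,2]>.05)&(Q[:,2]<.068))):
                if m.sum()<4: print(n,nm2,m.sum());continue
                r=cv2.minAreaRect((Q[m,:2]*1000).astype(np.float32))
                print(n,nm2,m.sum(),np.round([np.median(Q[m,2]),Q[m,2].max()],4),Q[m].mean(0).round(4),np.round(np.r_[r[0],r[1],r[2]],1))
    x0,y0,x1,y1=(200,180,440,300) if n=='top' else (220,180,440,370)
    k=cv2.resize(c['img'][y0:y1,x0:x1],None,fx=3.3 if n=='top' else 3,fy=3.3 if n=='top' else 3)
    if n=='top': cv2.imwrite('pics/t1.png',k[:,:,::-1])
E
```

```text
top block 1569 0.07086234356160848 ((545.8182983398438, -142.63232421875), (79.879638671875, 100.35688018798828), 82.81768035888672)
dark []
top bar 178 [0.0848 0.1124] [0.5574 0.184  0.0858] [557.9 184.8  14.   83.2   7.2]
top head 19 [0.1073 0.1128] [0.5531 0.1778 0.1062] [552.  179.2  10.8  26.   45.4]
top stand 545 [0.0603 0.0666] [0.5548 0.1843 0.0601] [557.3 185.   60.3  60.1  86.8]
scene block 2062 0.07020031620725364 ((545.7747192382812, -141.24476623535156), (81.20403289794922, 103.3010025024414), 83.50390625)
dark [(np.int64(406), np.int64(315)), (np.int64(405), np.int64(316)), (np.int64(403), np.int64(318)), (np.int64(404), np.int64(318)), (np.int64(401), np.int64(319))]
scene bar 117 [0.0853 0.1024] [0.5566 0.1836 0.0853] [556.3 185.7  15.8  81.3   8. ]
scene head 159 [0.1082 0.1144] [0.5546 0.1824 0.1058] [556.6 185.8  20.3  24.5   6.4]
scene stand 551 [0.0596 0.065 ] [0.5587 0.1848 0.0585] [598.1 192.5 155.7  71.7   8.2]
```

View pics/t1.png

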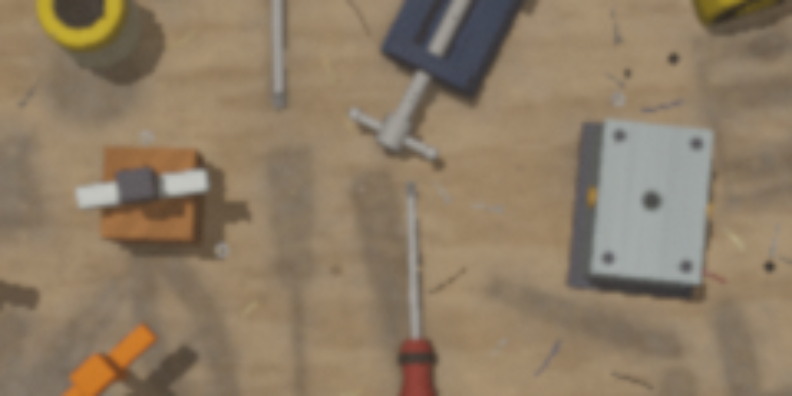

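The top view shows the bore as a dark circle at crop pixel (651,200), which is (397,240.6) in the full image. The gauge is at world (0.557, 0.185) with its bar about 7° off y. I'll move towards the stand now, keeping close to the base and clear of the drill press.

>>> move_arm(
  rows=[
    [[0, 0, 0], [-0.04, -0.038, 0], 1],
    [[0, 0, 0], [-0.04, -0.038, 0], 1],
    [[0, 0, 0], [-0.04, -0.038, 0], 1],
    [[0, 0, 0], [-0.04, -0.038, 0], 1],
    [[0, 0, 0], [-0.04, -0.038, 0], 1],
  ],
)

```text
time_s: 0.82
ee_pos: [0.3698, 0.3708, 0.2055]
orientation: [0.194, 0.981, 0.0, 0.0]
force: [0.5, -0.3, 0.9]
gripper_width: 1.001
finger_force: 0.0
```

```bash
cat >> h.py <<'E'
from scipy.spatial.transform import Rotation as R
def plan(xyz,yaw):  # yaw(deg) = world direction of tool y, half turns equal
    s=arm.read_state(); M=R.from_quat(s['orientation']).as_matrix()
    y=np.degrees(np.arctan2(M[1,1],M[0,1])); d=(yaw-y+90)%180-90
    want=np.array([0,0,-1.]); tilt=M.T@np.cross(M[:,2],want)
    print('t',s['time_s'],'pos',np.round(s['ee_pos'],4),'yaw',y.round(2),'tilt fix (tool)',tilt.round(4),'turn z',np.radians(-d).round(4),
     'shift tool',(M.T@(np.array(xyz)-s['ee_pos'])).round(4),'j',np.round(s['joint_pos'],2),'F',np.round(s['force'],2),'w',s['gripper_width'],s['finger_force'])
E
python3 - <<'E'
from h import *
plan([.557,.185,.2],7.2)
c=cap('top');print(ray(c,397.3,240.6,.07))
E
```

```text
t 0.825 pos [0.3698 0.3708 0.2055] yaw 67.67 tilt fix (tool) [ 0.0002 -0.     -0.    ] turn z 1.0553 shift tool [-0.2438 -0.1007  0.0055] j [-1.05  0.18  0.16  1.95 -0.03  1.02  0.31] F [ 0.5  -0.3   0.93] w 1.0007010879251959 0.0
[ 0.54559716 -0.14346552  0.07      ]
```

>>> move_arm(
  rows=[
    [[0, 0, 0], [-0.049, -0.02, 0], 1],
    [[0, 0, 0], [-0.049, -0.02, 0], 1],
    [[0, 0, 0], [-0.049, -0.02, 0], 1],
    [[0, 0, 0], [-0.049, -0.02, 0], 1],
    [[0, 0, 0], [-0.048, -0.02, 0], 1],
  ],
)

```text
time_s: 1.5
ee_pos: [0.558, 0.1861, 0.2056]
orientation: [0.194, 0.981, 0.0, 0.0]
force: [-0.1, 1.1, 0.1]
gripper_width: 1.0
finger_force: 0.0
```

>>> move_arm(
  rows=[
    [[0, 0, 0.176], [0, 0, 0], 1],
    [[0, 0, 0.176], [0, 0, 0], 1],
    [[0, 0, 0.176], [0, 0, 0], 1],
    [[0, 0, 0.176], [0, 0, 0], 1],
    [[0, 0, 0.176], [0, 0, 0], 1],
  ],
)

```text
time_s: 2.12
ee_pos: [0.5569, 0.1874, 0.2054]
orientation: [0.595, 0.803, -0.0, -0.0]
force: [-1.4, -0.0, 0.5]
gripper_width: 1.001
finger_force: 0.0
```

>>> move_arm(
  rows=[
    [[0, 0, 0.175], [0, 0, 0], 1],
    [[0, 0, 0], [0, 0, 0], 1],
    [[0, 0, 0], [0, 0, 0], 1],
    [[0, 0, 0], [0, 0, 0], 1],
    [[0, 0, 0], [0, 0, 0], 1],
  ],
)

```text
time_s: 2.75
ee_pos: [0.557, 0.1873, 0.2055]
orientation: [0.661, 0.751, 0.0, -0.0]
force: [-0.6, -0.2, 0.8]
gripper_width: 1.004
finger_force: 0.0
```

```bash
python3 - <<'E'
from h import *
plan([.557,.185,.2],7.2)
c=cap('wrist');save(c,'w1.png');P=pts(c);print(np.round(c['pose'],3).tolist(),c['f'])
I=c['img'].astype(int)
near=(abs(P[...,0]-.557)<.08)&(abs(P[...,1]-.185)<.08)&(c['z_map']>0)
for n,m in(('headtop',near&(P[...,2]>.1)&(P[...,2]<.125)),('bar',near&(P[...,2]>.075)&(P[...,2]<.095)),('stand',near&(P[...,2]>.055)&(P[...,2]<.066))):
    if m.sum()<5: print(n,m.sum());continue
    r=cv2.minAreaRect((P[m][:,:2]*1000).astype(np.float32));print(n,m.sum(),np.median(P[m][:,2]).round(4),r)
E
```

```text
t 2.75 pos [0.557  0.1873 0.2055] yaw 7.28 tilt fix (tool) [ 0.     -0.0001  0.    ] turn z 0.0013 shift tool [-0.0022 -0.0003  0.0055] j [-0.85  0.31  0.51  1.83 -0.17  1.05 -0.14] F [-0.57 -0.17  0.76] w 1.004163158730212 0.0
[[0.992, 0.122, 0.035, 0.546], [0.127, -0.953, -0.274, 0.268], [-0.0, 0.276, -0.961, 0.384], [0.0, 0.0, 0.0, 1.0]] 361.1233586633219
headtop 767 0.1102 ((558.0636596679688, 187.11300659179688), (19.360279083251953, 23.866899490356445), 7.139145851135254)
bar 994 0.084 ((557.33154296875, 187.2587890625), (19.12394142150879, 83.1573715209961), 5.250899314880371)
stand 2948 0.0595 ((556.8363037109375, 160.8231201171875), (112.39043426513672, 60.015560150146484), 87.72818756103516)
```

View pics/w1.png

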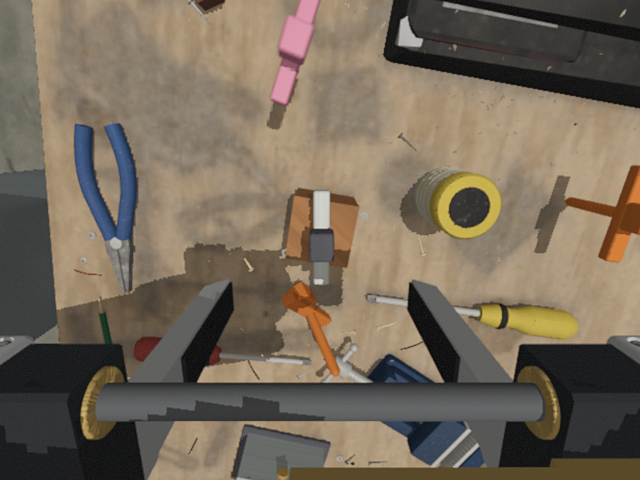

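The wrist view shows the head at (321,245) and the bar running vertically in the image, with fingers either side. There's an orange decoy near (310,310) that I don't expect there, so I'll locate it before descending.

```bash
python3 - <<'E'
from h import *
for n in('wrist','top'):
    c=cap(n);P=pts(c)
    if n=='top': cv2.imwrite('pics/t2.png',cv2.resize(c['img'][130:370,150:450],None,fx=2.5,fy=2.5)[:,:,::-1])
    h=cv2.cvtColor(c['img'],cv2.COLOR_RGB2HSV)
    m=((h[...,0]>6)&(h[...,0]<15)&(h[...,1]>215)&(h[...,2]>140)).astype(np.uint8)
    k,l,st,ce=cv2.connectedComponentsWithStats(m)
    for i in range(1,k):
        if st[i,4]>60:
            q=P[(l==i)&(c['z_map']>0)]; print(n,ce[i].round(),st[i,4],q.min(0).round(3),q.max(0).round(3))
E
```

```text
(no output)
```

View pics/t2.png

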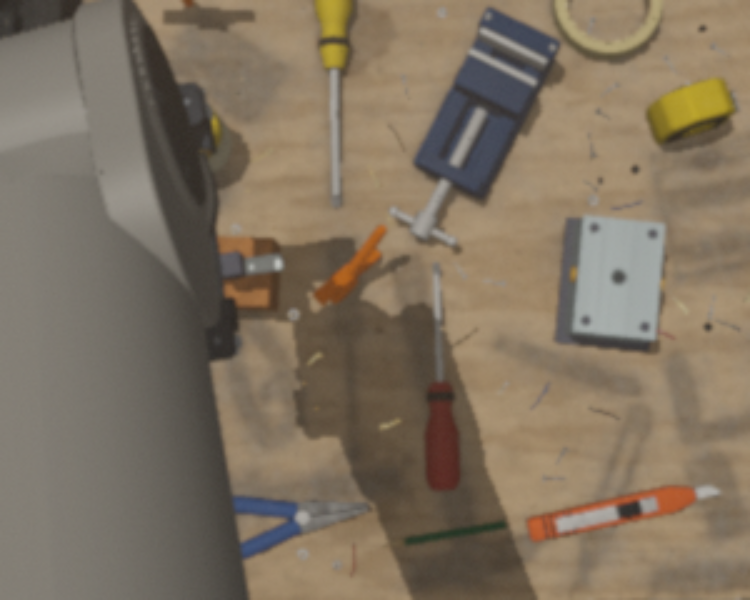

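The orange decoy that stood at about (0.44, 0.2) is now lying between the stand and the block. Some part of the arm seems to have swept it. I'll look at how low the arm hangs before continuing.

```bash
python3 - <<'E'
from h import *
c=cap('scene');save(c,'s2.png');P=pts(c)
m=(c['img'][...,0]>180)&(c['img'][...,1].astype(int)<130)&(c['img'][...,2]<60)&(P[...,1]<.16)&(P[...,1]>.0)&(P[...,0]>.45)
q=P[m];print(len(q),q.min(0),q.max(0)) if len(q) else 0
E
```

```text
135 [ 0.54088375  0.05704996 -0.00168268] [0.66312923 0.12429194 0.09259535]
```

View pics/s2.png

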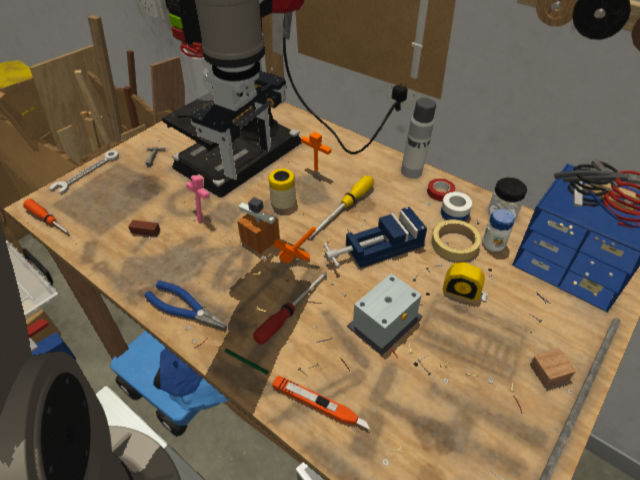

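No arm part is low now, and the red screwdriver, pliers and jar are unmoved. The orange decoy lies at (295,245), clear of the grasp. The gauge is centred under the tool, so I'll descend and grip.

>>> move_arm(
  rows=[
    [[0, 0, 0], [0, 0, 0.03], 1],
    [[0, 0, 0], [0, 0, 0.03], 1],
    [[0, 0, 0], [0, 0, 0.03], 1],
    [[0, 0, 0], [0, 0, 0.022], 1],
    [[0, 0, 0], [0, 0, 0.01], 1],
  ],
)

```text
time_s: 3.58
ee_pos: [0.5565, 0.1871, 0.0824]
orientation: [0.661, 0.75, -0.001, -0.0]
force: [0.1, -0.1, -0.5]
gripper_width: 1.004
finger_force: 0.0
```

>>> move_arm(
  newtons=25,
  rows=[
    [[0, 0, 0], [0, 0, 0], 0],
    [[0, 0, 0], [0, 0, 0], 0],
    [[0, 0, 0], [0, 0, 0], 0],
    [[0, 0, 0], [0, 0, 0], 0],
    [[0, 0, 0], [0, 0, 0], 0],
  ],
)

```text
time_s: 4.2
ee_pos: [0.5571, 0.1874, 0.0837]
orientation: [0.661, 0.75, 0.0, 0.0]
force: [-0.2, 0.2, -1.0]
gripper_width: 0.504
finger_force: 0.0
```

>>> move_arm(
  rows=[
    [[0, 0, 0], [0, 0, 0], 0],
    [[0, 0, 0], [0, 0, 0], 0],
    [[0, 0, 0], [0, 0, 0], 0],
    [[0, 0, 0], [0, 0, 0], 0],
    [[0, 0, 0], [0, 0, 0], 0],
  ],
)

```text
time_s: 4.82
ee_pos: [0.5569, 0.1873, 0.0834]
orientation: [0.661, 0.75, -0.0, -0.0]
force: [-0.9, 0.3, 0.7]
gripper_width: 0.209
finger_force: 25.0
```

>>> move_arm(
  rows=[
    [[0, 0, 0], [0, 0, -0.02], 0],
    [[0, 0, 0], [0, 0, -0.03], 0],
    [[0, 0, 0], [0, 0, -0.03], 0],
    [[0, 0, 0], [0, 0, -0.03], 0],
    [[0, 0, 0], [0, 0, -0.02], 0],
  ],
)

```text
time_s: 5.45
ee_pos: [0.5572, 0.1873, 0.2148]
orientation: [0.661, 0.75, 0.0, 0.0]
force: [-0.4, -0.1, -2.4]
gripper_width: 0.21
finger_force: 25.0
```

```bash
python3 - <<'E'
from h import *
plan([.5456,-.143,.213],7.2)
E
```

```text
t 5.45 pos [0.5572 0.1873 0.2148] yaw 7.21 tilt fix (tool) [ 0.0008 -0.0004 -0.    ] turn z 0.0002 shift tool [-0.3263 -0.0529  0.0016] j [-0.86  0.3   0.52  1.82 -0.17  1.06 -0.14] F [-0.42 -0.1  -2.37] w 0.21035194164321228 24.994690418243408
```

>>> move_arm(
  rows=[
    [[0, 0, 0], [-0.033, -0.0053, 0], 0],
    [[0, 0, 0], [-0.033, -0.0053, 0], 0],
    [[0, 0, 0], [-0.033, -0.0053, 0], 0],
    [[0, 0, 0], [-0.033, -0.0053, 0], 0],
    [[0, 0, 0], [-0.033, -0.0053, 0], 0],
  ],
)

```text
time_s: 6.08
ee_pos: [0.5512, 0.0193, 0.2134]
orientation: [0.661, 0.75, -0.0, -0.0]
force: [0.4, 0.2, -2.1]
gripper_width: 0.206
finger_force: 25.0
```

>>> move_arm(
  rows=[
    [[0, 0, 0], [-0.033, -0.0053, 0], 0],
    [[0, 0, 0], [-0.033, -0.0053, 0], 0],
    [[0, 0, 0], [-0.033, -0.0053, 0], 0],
    [[0, 0, 0], [-0.033, -0.0053, 0], 0],
    [[0, 0, 0], [-0.029, -0.0053, 0], 0],
  ],
)

```text
time_s: 6.7
ee_pos: [0.5451, -0.144, 0.2134]
orientation: [0.661, 0.75, -0.0, -0.0]
force: [0.4, -0.7, -0.9]
gripper_width: 0.208
finger_force: 25.0
```

>>> move_arm(
  rows=[
    [[0, 0, 0], [0, 0, 0], 0],
    [[0, 0, 0], [0, 0, 0], 0],
    [[0, 0, 0], [0, 0, 0], 0],
    [[0, 0, 0], [0, 0, 0], 0],
    [[0, 0, 0], [0, 0, 0], 0],
  ],
)

```text
time_s: 7.32
ee_pos: [0.5454, -0.1423, 0.2135]
orientation: [0.661, 0.75, -0.0, -0.0]
force: [-0.7, -0.4, -1.9]
gripper_width: 0.207
finger_force: 25.0
```

```bash
python3 - <<'E'
from h import *
plan([.5456,-.143,.213],7.2)
w=cap('wrist');save(w,'w3.png');s=cap('scene')
k=lambda a:cv2.resize(a,(390,585))
x=s['img'][200:380,310:430];y=w['img'][180:420,240:400]
cv2.imwrite('pics/m3.png',np.hstack([k(x),k(y)])[:,:,::-1])
E
```

```text
t 7.325 pos [ 0.5454 -0.1423  0.2135] yaw 7.25 tilt fix (tool) [-0. -0.  0.] turn z 0.0009 shift tool [-0.0007  0.0001  0.0005] j [-0.41  0.28  0.67  1.88 -0.19  1.05  0.46] F [-0.72 -0.42 -1.91] w 0.20650976137705296 24.995882213115692
```

View pics/m3.png

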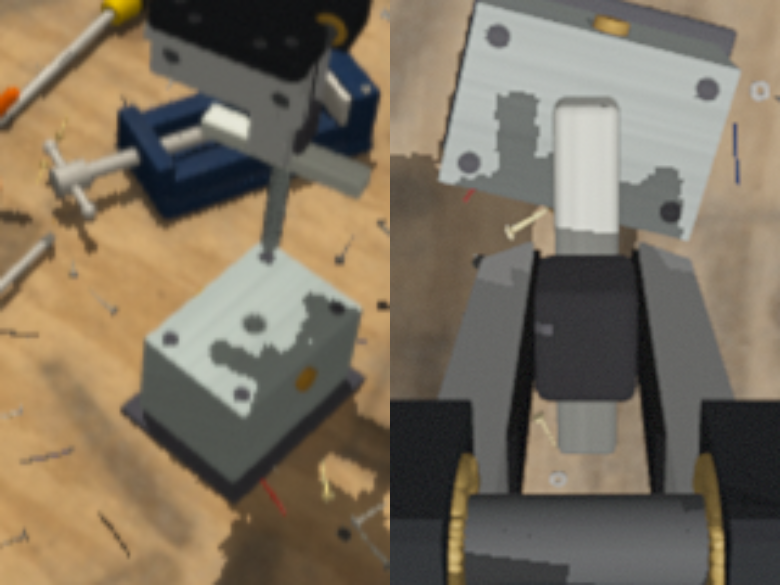

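In the scene view (left half) the bore is at about (388.5, 299.4) and the rod tip at about (393, 276). I'll measure both more precisely.

```bash
python3 - <<'E'
from h import *
c=cap('scene');g=cv2.cvtColor(c['img'],cv2.COLOR_RGB2GRAY).astype(int)
# bore: dark blob near (388,299)
sub=(g[292:307,380:398]<120).astype(np.uint8)
k,l,st,ce=cv2.connectedComponentsWithStats(sub)
for i in range(1,k): print('bore',ce[i]+[380,292],st[i]); print(ray(c,*(ce[i]+[380,292]),.07))
# rod: columns by row via depth (nearer than block/bench)
P=pts(c);T=np.array(c['pose'])
for v in range(250,281,3):
    row=c['z_map'][v,380:410]; print(v,g[v,384:404],(P[v,384:404,2]*1000).astype(int))
for p in([.5454,-.1423,.134],[.5454,-.1423,.154]):
    q=T[:3,:3].T@(np.array(p)-T[:3,3]);print(q[:2]/q[2]*c['f']+[c['cx'],c['cy']])
E
```

```text
bore [387.76923077 299.26923077] [ 5  5  7  5 26]
[ 0.54690622 -0.14053506  0.07      ]
bore [380. 306.] [ 0 14  1  1  1]
[ 0.52634053 -0.13787646  0.07      ]
bore [393. 306.] [13 14  1  1  1]
[ 0.54032313 -0.15562267  0.07      ]
250 [ 23  21  20  20  21  22  27  38  57  79  88  96 101  93  94 100 106 106
 110 114] [ 29  28  25  20  23  22  21  20 202 205 223 222 223 224 219 210 210 214
 212 213]
253 [ 22  23  24  27  25  25  27  28  29  45  66  73  81  81  75  69  68  84
  98 105] [ 16  17  15  11  11  13  12  11  13 194 197 197 198 199 198 196 203 205
 206 207]
256 [27 31 25 24 22 23 21 25 35 61 70 79 83 83 81 68 74 76 78 83] [ 12   9  12  12  10   6   7   5   4 188 190 190 191 194 190   1   1   0
   0   0]
259 [ 34  50  64  91  79 107 119 140  72  72  78  80  80  75  83 149 133 159
 162 166] [  3   1   1   1   1   1  -1   1   2 180 183 183 184 183 182   0   1   1
   1   3]
262 [145 155 159 160 162 162 164 160  85  74  80  82  77  81 129 159 163 160
 161 164] [  0   1  -1   1   1   1   0   0 174 176 175 178 175 176  -1  -1   0   1
   0   1]
265 [155 152 153 158 158 160 156 102  7
[... 336 characters left out ...]
8  77  79  75  73  89 152 157 158 159 161
 163 170] [  0   1   0   0   1   1   0 151 153 153 154 150 152   2   2   0  -2   2
   0   1]
274 [171 172 172 168 167 169 121  87  86  88  86  91 132 161 166 163 160 159
 159 160] [  1   1   1   0   0   0 141 143 146 147 147 146  -1   0   0   1   1   1
   1   0]
277 [167 173 183 189 189 177 149  97  83  95 154 184 186 178 171 168 166 166
 163 160] [  2  -2   1  70  71  70  70  69 138 137 138  70  71   0   0   0   2   0
   0   0]
280 [188 189 189 190 190 183 144 123  92 107 167 185 185 185 185 188 187 181
 173 168] [ 68  68  70  70  69  70  71  71  70  71  69  69  70 781  68  70  70   1
   1   0]
[391.67533002 277.1296783 ]
[392.85951794 269.35196636]
```

```bash
python3 - <<'E'
from h import *
cs=[cap('scene') for _ in range(4)];c=cs[0]
g=np.mean([cv2.cvtColor(k['img'],cv2.COLOR_RGB2GRAY).astype(float) for k in cs],0)
V,U=np.mgrid[294:305,382:394];s=g[294:305,382:394];w=np.clip(170-s,0,None)
w[s>165]=0;print(s.astype(int))
b=ray(c,(w*U).sum()/w.sum(),(w*V).sum()/w.sum(),.07);print('bore',b)
T=np.array(c['pose']);A=[]
for k in cs:
    P=pts(k)
    for v in range(262,275):
        r=P[v,384:404];m=(r[:,2]>.13)&(r[:,2]<.19)
        A.append(r[m].mean(0))
A=np.array(A);d=A.mean(0)-T[:3,3];d=d[:2]/np.hypot(*d[:2])
ax=A.mean(0)[:2]+d*.005*.785   # mean over the visible half-cylinder
print('rod surf',A.mean(0),'axis',ax,A.std(0)); s=arm.read_state()
print('tcp',s['ee_pos'],'move rod by',b[:2]-ax)
E
```

```text
[[189 191 193 194 194 194 193 191 191 193 193 192]
 [193 194 194 194 190 186 187 187 192 193 192 190]
 [194 194 193 184 170 155 166 161 180 187 191 191]
 [195 194 180 153 130 110 124 113 147 171 189 192]
 [196 191 161 114  96  93  94  92 111 145 181 191]
 [195 190 159  98  88  89  89  86  88 122 174 190]
 [194 191 165 104  81  87  87  84  84 116 174 187]
 [194 194 181 142  92  93  92  91 105 138 179 185]
 [196 195 192 182 149 133 131 134 153 174 184 185]
 [197 195 194 193 188 177 176 177 184 184 185 187]
 [194 193 194 193 193 191 189 187 185 183 186 185]]
bore [ 0.54679758 -0.14071589  0.07      ]
rod surf [ 0.54312388 -0.144704    0.16117777] axis [ 0.54665061 -0.14298127] [0.00035891 0.00037313 0.00946479]
tcp [ 0.54533637 -0.14275312  0.21348657] move rod by [0.00014698 0.00226538]
```

>>> move_arm(
  rows=[
    [[0, 0, 0], [0.002, 0.0005, 0], 0],
    [[0, 0, 0], [0, 0, 0.02], 0],
    [[0, 0, 0], [0, 0, 0.02], 0],
    [[0, 0, 0], [0, 0, 0.015], 0],
    [[0, 0, 0], [0, 0, 0], 0],
  ],
)

```text
time_s: 8.3
ee_pos: [0.5451, -0.1406, 0.1577]
orientation: [0.661, 0.75, -0.001, -0.001]
force: [-0.6, -0.5, -1.3]
gripper_width: 0.212
finger_force: 25.0
```

```bash
python3 - <<'E'
from h import *
c=cap('scene');plan([.5457,-.1404,.1485],7.2)
cv2.imwrite('pics/s4.png',cv2.resize(c['img'][235:345,340:440],None,fx=5,fy=5)[:,:,::-1])
E
```

```text
t 8.35 pos [ 0.5455 -0.1408  0.1584] yaw 7.2 tilt fix (tool) [-0.0007  0.0001  0.    ] turn z 0.0 shift tool [0.0004 0.0003 0.0099] j [-0.38  0.34  0.64  1.93 -0.25  0.94  0.51] F [ 0.56 -0.45 -1.65] w 0.2124571874150382 24.995993077754974
```

View pics/s4.png

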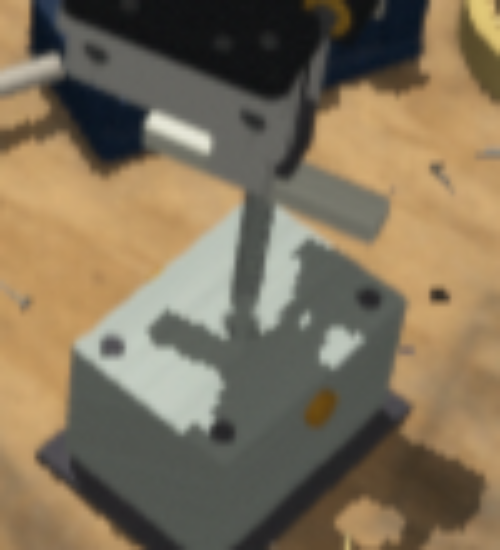

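The rod tip at crop (241,318) sits right over the bore at (239,321). I'll insert slowly and watch the force.

>>> move_arm(
  rows=[
    [[0, 0, 0], [0, 0, 0.003], 0],
    [[0, 0, 0], [0, 0, 0.003], 0],
    [[0, 0, 0], [0, 0, 0.003], 0],
    [[0, 0, 0], [0, 0, 0.002], 0],
    [[0, 0, 0], [0, 0, 0], 0],
  ],
)

```text
time_s: 8.98
ee_pos: [0.5455, -0.1407, 0.1473]
orientation: [0.661, 0.75, -0.0, -0.0]
force: [-0.0, -0.7, -1.8]
gripper_width: 0.21
finger_force: 25.0
```

>>> move_arm(
  rows=[
    [[0, 0, 0], [0, 0, 0.002], 0],
    [[0, 0, 0], [0, 0, 0.002], 0],
    [[0, 0, 0], [0, 0, 0.002], 0],
    [[0, 0, 0], [0, 0, 0], 0],
    [[0, 0, 0], [0, 0, 0], 0],
  ],
)

```text
time_s: 9.6
ee_pos: [0.5456, -0.1407, 0.1415]
orientation: [0.661, 0.75, -0.0, 0.0]
force: [-0.6, 0.2, -1.5]
gripper_width: 0.206
finger_force: 25.0
```

No contact force and the tip is past the taper, so it's in the bore.

>>> move_arm(
  rows=[
    [[0, 0, 0], [0, 0, 0.003], 0],
    [[0, 0, 0], [0, 0, 0.003], 0],
    [[0, 0, 0], [0, 0, 0.003], 0],
    [[0, 0, 0], [0, 0, 0.003], 0],
    [[0, 0, 0], [0, 0, 0.003], 0],
  ],
)

```text
time_s: 10.22
ee_pos: [0.5461, -0.1408, 0.1267]
orientation: [0.661, 0.75, 0.0, 0.0]
force: [-0.9, 0.5, 7.9]
gripper_width: 0.208
finger_force: 25.0
```

>>> move_arm(
  rows=[
    [[0, 0, 0], [0, 0, 0.003], 0],
    [[0, 0, 0], [0, 0, 0.003], 0],
    [[0, 0, 0], [0, 0, 0.003], 0],
    [[0, 0, 0], [0, 0, 0.003], 0],
    [[0, 0, 0], [0, 0, 0], 0],
  ],
)

```text
time_s: 10.85
ee_pos: [0.5457, -0.1406, 0.1142]
orientation: [0.661, 0.75, -0.0, 0.0]
force: [2.9, -0.5, -6.4]
gripper_width: 0.212
finger_force: 25.0
```

>>> move_arm(
  rows=[
    [[0, 0, 0], [0, 0, 0.001], 0],
    [[0, 0, 0], [0, 0, 0.001], 0],
    [[0, 0, 0], [0, 0, 0.001], 0],
    [[0, 0, 0], [0, 0, 0], 0],
    [[0, 0, 0], [0, 0, 0], 0],
  ],
)

```text
time_s: 11.48
ee_pos: [0.5457, -0.1406, 0.1113]
orientation: [0.661, 0.75, -0.0, 0.0]
force: [3.9, -0.7, -4.6]
gripper_width: 0.214
finger_force: 25.0
```

>>> move_arm(
  rows=[
    [[0, 0, 0], [0, 0, 0.001], 0],
    [[0, 0, 0], [0, 0, 0.001], 0],
    [[0, 0, 0], [0, 0, 0.001], 0],
    [[0, 0, 0], [0, 0, 0.001], 0],
    [[0, 0, 0], [0, 0, 0.001], 0],
  ],
)

```text
time_s: 12.1
ee_pos: [0.5454, -0.1407, 0.1064]
orientation: [0.661, 0.75, -0.0, -0.0]
force: [1.2, -0.1, 5.7]
gripper_width: 0.209
finger_force: 25.0
```

>>> move_arm(
  rows=[
    [[0, 0, 0], [0, 0, 0.0004], 0],
    [[0, 0, 0], [0, 0, 0.0004], 0],
    [[0, 0, 0], [0, 0, 0.0004], 0],
    [[0, 0, 0], [0, 0, 0.0004], 0],
    [[0, 0, 0], [0, 0, 0.0004], 0],
  ],
)

```text
time_s: 12.72
ee_pos: [0.5455, -0.1407, 0.1044]
orientation: [0.661, 0.75, -0.0, -0.0]
force: [0.8, 0.0, 3.4]
gripper_width: 0.208
finger_force: 25.0
```

>>> move_arm(
  rows=[
    [[0, 0, 0], [0, 0, 0.0004], 0],
    [[0, 0, 0], [0, 0, 0.0004], 0],
    [[0, 0, 0], [0, 0, 0.0004], 0],
    [[0, 0, 0], [0, 0, 0.0004], 0],
    [[0, 0, 0], [0, 0, 0.0004], 0],
  ],
)

```text
time_s: 13.35
ee_pos: [0.5456, -0.1407, 0.1025]
orientation: [0.661, 0.75, -0.0, 0.0]
force: [1.2, -0.0, 3.8]
gripper_width: 0.211
finger_force: 25.0
```

>>> move_arm(
  rows=[
    [[0, 0, 0], [0, 0, 0.0004], 0],
    [[0, 0, 0], [0, 0, 0.0004], 0],
    [[0, 0, 0], [0, 0, 0.0004], 0],
    [[0, 0, 0], [0, 0, 0.0004], 0],
    [[0, 0, 0], [0, 0, 0.0004], 0],
  ],
)

```text
time_s: 13.98
ee_pos: [0.5457, -0.1407, 0.1005]
orientation: [0.661, 0.75, 0.0, 0.0]
force: [1.6, -0.2, 2.3]
gripper_width: 0.208
finger_force: 25.0
```

>>> move_arm(
  rows=[
    [[0, 0, 0], [0, 0, 0.0004], 0],
    [[0, 0, 0], [0, 0, 0.0004], 0],
    [[0, 0, 0], [0, 0, 0.0004], 0],
    [[0, 0, 0], [0, 0, 0.0004], 0],
    [[0, 0, 0], [0, 0, 0.0004], 0],
  ],
)

```text
time_s: 14.6
ee_pos: [0.5455, -0.1406, 0.0984]
orientation: [0.661, 0.75, -0.0, -0.0]
force: [0.7, -1.3, 3.2]
gripper_width: 0.212
finger_force: 25.0
```

>>> move_arm(
  rows=[
    [[0, 0, 0], [0, 0, 0.0004], 0],
    [[0, 0, 0], [0, 0, 0.0004], 0],
    [[0, 0, 0], [0, 0, 0.0004], 0],
    [[0, 0, 0], [0, 0, 0.0004], 0],
    [[0, 0, 0], [0, 0, 0.0004], 0],
  ],
)

```text
time_s: 15.22
ee_pos: [0.5455, -0.1407, 0.0964]
orientation: [0.661, 0.75, -0.0, -0.0]
force: [0.8, -0.3, 4.9]
gripper_width: 0.209
finger_force: 25.0
```

>>> move_arm(
  rows=[
    [[0, 0, 0], [0, 0, 0.0004], 0],
    [[0, 0, 0], [0, 0, 0.0004], 0],
    [[0, 0, 0], [0, 0, 0.0004], 0],
    [[0, 0, 0], [0, 0, 0.0004], 0],
    [[0, 0, 0], [0, 0, 0.0004], 0],
  ],
)

```text
time_s: 15.85
ee_pos: [0.5457, -0.1407, 0.0945]
orientation: [0.661, 0.75, 0.0, 0.0]
force: [1.9, -0.6, 3.5]
gripper_width: 0.213
finger_force: 25.0
```

>>> move_arm(
  rows=[
    [[0, 0, 0], [0, 0, 0.0004], 0],
    [[0, 0, 0], [0, 0, 0.0004], 0],
    [[0, 0, 0], [0, 0, 0.0004], 0],
    [[0, 0, 0], [0, 0, 0.0004], 0],
    [[0, 0, 0], [0, 0, 0.0004], 0],
  ],
)

```text
time_s: 16.48
ee_pos: [0.5456, -0.1407, 0.0924]
orientation: [0.661, 0.75, -0.0, -0.0]
force: [0.5, -0.8, 4.2]
gripper_width: 0.213
finger_force: 25.0
```

>>> move_arm(
  rows=[
    [[0, 0, 0], [0, 0, 0.0004], 0],
    [[0, 0, 0], [0, 0, 0.0004], 0],
    [[0, 0, 0], [0, 0, 0.0004], 0],
    [[0, 0, 0], [0, 0, 0.0004], 0],
    [[0, 0, 0], [0, 0, 0.0004], 0],
  ],
)

```text
time_s: 17.1
ee_pos: [0.5455, -0.1407, 0.0905]
orientation: [0.661, 0.75, -0.0, -0.0]
force: [1.3, -0.6, 2.1]
gripper_width: 0.211
finger_force: 25.0
```

>>> move_arm(
  rows=[
    [[0, 0, 0], [0, 0, 0.0004], 0],
    [[0, 0, 0], [0, 0, 0.0004], 0],
    [[0, 0, 0], [0, 0, 0.0004], 0],
    [[0, 0, 0], [0, 0, 0.0004], 0],
    [[0, 0, 0], [0, 0, 0.0004], 0],
  ],
)

```text
time_s: 17.73
ee_pos: [0.5457, -0.1407, 0.0886]
orientation: [0.661, 0.75, 0.0, 0.0]
force: [0.8, -0.6, 6.7]
gripper_width: 0.212
finger_force: 25.0
```

>>> move_arm(
  rows=[
    [[0, 0, 0], [0, 0, 0.0003], 0],
    [[0, 0, 0], [0, 0, 0.0003], 0],
    [[0, 0, 0], [0, 0, 0.0002], 0],
    [[0, 0, 0], [0, 0, 0.0002], 0],
    [[0, 0, 0], [0, 0, 0], 0],
  ],
)

```text
time_s: 18.35
ee_pos: [0.5459, -0.1408, 0.088]
orientation: [0.661, 0.75, 0.0, 0.0]
force: [-0.3, -0.7, 13.1]
gripper_width: 0.21
finger_force: 25.0
```

>>> move_arm(
  rows=[
    [[0, 0, 0], [0, 0, 0.0003], 0],
    [[0, 0, 0], [0, 0, 0], 0],
    [[0, 0, 0], [0, 0, 0], 0],
    [[0, 0, 0], [0, 0, 0], 0],
    [[0, 0, 0], [0, 0, 0], 0],
  ],
)

```text
time_s: 18.98
ee_pos: [0.546, -0.1408, 0.0877]
orientation: [0.661, 0.75, 0.0, 0.0]
force: [-0.8, 0.4, 13.2]
gripper_width: 0.212
finger_force: 25.0
```

```bash
python3 - <<'E'
from h import *
for _ in range(3): plan([.5457,-.1405,.088],7.2); c=cap('scene')
cv2.imwrite('pics/s5.png',cv2.resize(c['img'][235:345,340:440],None,fx=5,fy=5)[:,:,::-1])
E
```

```text
t 18.975 pos [ 0.546  -0.1408  0.0877] yaw 7.21 tilt fix (tool) [ 0.0008  0.     -0.    ] turn z 0.0002 shift tool [ 0.0004 -0.0002 -0.0003] j [-0.32  0.44  0.59  1.99 -0.33  0.81  0.58] F [-0.78  0.37 13.18] w 0.21184071571063537 25.001019537448883
t 19.025 pos [ 0.5459 -0.1408  0.0877] yaw 7.21 tilt fix (tool) [ 0.0007  0.     -0.    ] turn z 0.0002 shift tool [ 0.0003 -0.0002 -0.0003] j [-0.32  0.44  0.59  1.99 -0.33  0.81  0.58] F [-0.62 -0.04 12.52] w 0.21112594574683535 25.001008808612823
t 19.075 pos [ 0.5459 -0.1408  0.0877] yaw 7.21 tilt fix (tool) [0.0007 0.     0.    ] turn z 0.0002 shift tool [ 0.0004 -0.0002 -0.0003] j [-0.32  0.44  0.59  1.99 -0.33  0.81  0.58] F [-1.3   0.89 12.84] w 0.20918371691247475 25.000998079776764
```

View pics/s5.png

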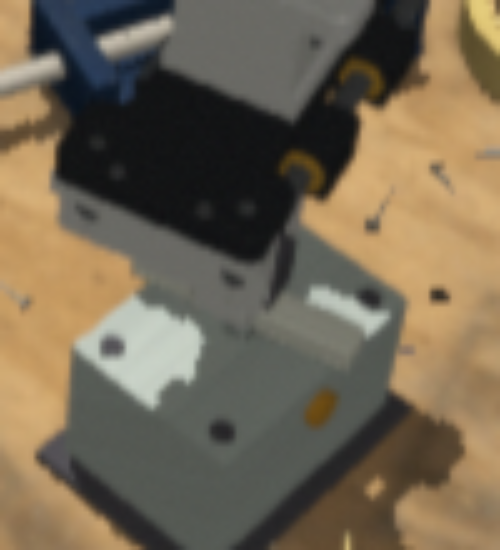

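The force holds steady at 13 N, which puts about 9 N on the stop after the ball friction. The rod is bottomed and the bar hovers just above the block's top. Next I'll release, lift, turn 90° and push the bar down.

>>> move_arm(
  rows=[
    [[0, 0, 0], [0, 0, 0], 0.55],
    [[0, 0, 0], [0, 0, 0], 0.55],
    [[0, 0, 0], [0, 0, 0], 0.55],
    [[0, 0, 0], [0, 0, 0], 0.55],
    [[0, 0, 0], [0, 0, 0], 0.55],
  ],
)

```text
time_s: 19.75
ee_pos: [0.5455, -0.1407, 0.0871]
orientation: [0.661, 0.75, -0.0, -0.0]
force: [0.1, 0.5, 0.7]
gripper_width: 0.547
finger_force: 0.0
```

>>> move_arm(
  rows=[
    [[0, 0, 0], [0, 0, -0.01], 0.55],
    [[0, 0, 0], [0, 0, -0.02], 0.55],
    [[0, 0, 0], [0, 0, -0.02], 0.55],
    [[0, 0, 0], [0, 0, -0.005], 0.55],
    [[0, 0, 0], [0, 0, 0], 0.55],
  ],
)

```text
time_s: 20.38
ee_pos: [0.5457, -0.1406, 0.1423]
orientation: [0.661, 0.75, 0.0, 0.0]
force: [0.1, -0.2, -0.9]
gripper_width: 0.552
finger_force: 0.0
```

>>> move_arm(
  rows=[
    [[0, 0, 0.175], [0, 0, 0], 0.45],
    [[0, 0, 0.175], [0, 0, 0], 0.45],
    [[0, 0, 0.175], [0, 0, 0], 0.45],
    [[0, 0, 0.175], [0, 0, 0], 0.45],
    [[0, 0, 0.175], [0, 0, 0], 0.45],
  ],
)

```text
time_s: 21.0
ee_pos: [0.5451, -0.1406, 0.1414]
orientation: [0.918, 0.397, -0.001, -0.0]
force: [-0.1, 0.1, -0.4]
gripper_width: 0.45
finger_force: 0.0
```

>>> move_arm(
  rows=[
    [[0, 0, 0.175], [0, 0, 0], 0.45],
    [[0, 0, 0.175], [0, 0, 0], 0.45],
    [[0, 0, 0.175], [0, 0, 0], 0.45],
    [[0, 0, 0.171], [0, 0, 0], 0.45],
    [[0, 0, 0], [0, 0, 0], 0.45],
  ],
)

```text
time_s: 21.62
ee_pos: [0.5452, -0.1406, 0.1414]
orientation: [0.998, 0.063, -0.001, 0.0]
force: [1.3, -1.2, -0.7]
gripper_width: 0.451
finger_force: 0.0
```

```bash
python3 - <<'E'
from h import *
c=cap('wrist');P=pts(c);save(c,'w6.png')
near=(abs(P[...,0]-.546)<.07)&(abs(P[...,1]+.14)<.07)&(c['z_map']>0)
for n,m in(('headtop',near&(P[...,2]>.105)&(P[...,2]<.122)),('bar',near&(P[...,2]>.08)&(P[...,2]<.098)),('block',near&(P[...,2]<.074)&(P[...,2]>.064))):
    if m.sum()>5: print(n,m.sum(),np.median(P[m][:,2]).round(4),cv2.minAreaRect((P[m][:,:2]*1000).astype(np.float32)))
plan([.5458,-.1407,.088],97.2)
E
```

```text
headtop 1361 0.1168 ((546.7687377929688, -141.4608154296875), (19.796918869018555, 23.658374786376953), 7.523770332336426)
bar 2076 0.0903 ((547.6516723632812, -141.3654022216797), (16.495141983032227, 84.10800170898438), 7.300138473510742)
block 9210 0.0695 ((545.1354370117188, -142.12646484375), (70.30310821533203, 100.72136688232422), 82.92522430419922)
t 21.675 pos [ 0.5453 -0.1406  0.1415] yaw -82.57 tilt fix (tool) [ 0.0007  0.0013 -0.    ] turn z 0.004 shift tool [0.0006 0.0001 0.0535] j [-0.64  0.5   1.03  1.96 -0.52  0.97 -0.8 ] F [ 0.2  -0.02  0.81] w 0.4496374470835011 0.0
```

View pics/w6.png

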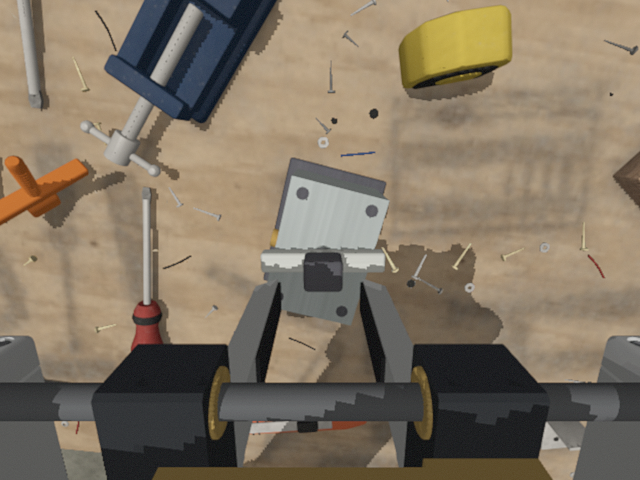

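The gauge stands upright with its head at (322,270) and the bar horizontal at (322,260). The fingers line up over both bar halves. Head top is at 0.117 and bar top at 0.090, so the bar needs to slide about 8 mm.

>>> move_arm(
  rows=[
    [[0, 0, 0.004], [0.001, 0, 0.01], 0.45],
    [[0, 0, 0], [0, 0, 0.015], 0.45],
    [[0, 0, 0], [0, 0, 0.013], 0.45],
    [[0, 0, 0], [0, 0, 0.007], 0.45],
    [[0, 0, 0], [0, 0, 0.002], 0.45],
  ],
)

```text
time_s: 22.3
ee_pos: [0.5463, -0.1407, 0.0947]
orientation: [0.998, 0.061, -0.0, 0.0]
force: [0.9, -0.4, 1.0]
gripper_width: 0.447
finger_force: 0.0
```

>>> move_arm(
  rows=[
    [[0, 0, 0], [0, 0, 0.001], 0.45],
    [[0, 0, 0], [0, 0, 0.001], 0.45],
    [[0, 0, 0], [0, 0, 0.001], 0.45],
    [[0, 0, 0], [0, 0, 0.001], 0.45],
    [[0, 0, 0], [0, 0, 0.001], 0.45],
  ],
)

```text
time_s: 22.92
ee_pos: [0.5467, -0.1407, 0.0903]
orientation: [0.998, 0.061, 0.0, 0.0]
force: [1.2, -0.5, 1.7]
gripper_width: 0.45
finger_force: 1.1
```

>>> move_arm(
  rows=[
    [[0, 0, 0], [0, 0, 0.001], 0.45],
    [[0, 0, 0], [0, 0, 0.001], 0.45],
    [[0, 0, 0], [0, 0, 0.001], 0.45],
    [[0, 0, 0], [0, 0, 0.001], 0.45],
    [[0, 0, 0], [0, 0, 0.001], 0.45],
  ],
)

```text
time_s: 23.55
ee_pos: [0.5466, -0.1406, 0.0851]
orientation: [0.998, 0.061, 0.0, 0.0]
force: [0.6, 0.1, 2.3]
gripper_width: 0.45
finger_force: 1.1
```

>>> move_arm(
  rows=[
    [[0, 0, 0], [0, 0, 0.0005], 0.45],
    [[0, 0, 0], [0, 0, 0.0005], 0.45],
    [[0, 0, 0], [0, 0, 0.0005], 0.45],
    [[0, 0, 0], [0, 0, 0.0005], 0.45],
    [[0, 0, 0], [0, 0, 0], 0.45],
  ],
)

```text
time_s: 24.18
ee_pos: [0.5466, -0.1406, 0.0831]
orientation: [0.998, 0.061, -0.0, 0.0]
force: [0.8, -0.5, 1.1]
gripper_width: 0.45
finger_force: 0.7
```

>>> move_arm(
  rows=[
    [[0, 0, 0], [0, 0, 0.0003], 0.45],
    [[0, 0, 0], [0, 0, 0.0003], 0.45],
    [[0, 0, 0], [0, 0, 0.0003], 0.45],
    [[0, 0, 0], [0, 0, 0.0003], 0.45],
    [[0, 0, 0], [0, 0, 0], 0.45],
  ],
)

```text
time_s: 24.8
ee_pos: [0.5466, -0.1405, 0.0823]
orientation: [0.998, 0.061, 0.0, -0.0]
force: [-1.8, 0.9, 10.3]
gripper_width: 0.448
finger_force: 4.8
```

The force rose to 10 N, so the bar is on the block. I'll lift off and check.

>>> move_arm(
  rows=[
    [[0, 0, 0], [0, 0, -0.005], 0.45],
    [[0, 0, 0], [0, 0, -0.01], 0.45],
    [[0, 0, 0], [0, 0, -0.02], 0.45],
    [[0, 0, 0], [0, 0, -0.03], 0.45],
    [[0, 0, 0], [0, 0, -0.02], 0.45],
  ],
)

```text
time_s: 25.42
ee_pos: [0.547, -0.1408, 0.1691]
orientation: [0.998, 0.061, 0.001, 0.0]
force: [0.9, 0.1, 0.4]
gripper_width: 0.449
finger_force: 0.0
```

```bash
python3 - <<'E'
from h import *
for i in range(3):
    c=cap('wrist');P=pts(c)
    near=(abs(P[...,0]-.546)<.06)&(abs(P[...,1]+.14)<.06)&(c['z_map']>0)
    for n,m in(('headtop',near&(P[...,2]>.105)&(P[...,2]<.125)),('bar',near&(P[...,2]>.077)&(P[...,2]<.098)),('block',near&(P[...,2]<.074)&(P[...,2]>.064))):
        if m.sum()>5: print(n,m.sum(),np.median(P[m][:,2]).round(4),np.round(cv2.minAreaRect((P[m][:,:2]*1000).astype(np.float32))[0],1))
save(c,'w7.png');plan([.5458,-.1407,.088],97.2)
E
```

```text
headtop 1090 0.1166 [ 546.5 -142. ]
bar 1447 0.0814 [ 547.7 -141.8]
block 7912 0.0696 [ 545.4 -140.3]
headtop 1073 0.1166 [ 546.6 -141.9]
bar 1441 0.0814 [ 546.4 -141.7]
block 7793 0.0696 [ 545.6 -140.6]
headtop 1091 0.1166 [ 546.5 -142.1]
bar 1447 0.0814 [ 547.6 -141.9]
block 7861 0.0696 [ 545.5 -140.5]
t 25.575 pos [ 0.5472 -0.1403  0.168 ] yaw -82.99 tilt fix (tool) [-0.0002 -0.0019 -0.    ] turn z -0.0033 shift tool [-0.0015  0.0002  0.08  ] j [-0.67  0.47  1.06  1.94 -0.48  1.02 -0.83] F [-1.18 -0.45  0.1 ] w 0.45030896709430185 0.0
```

View pics/w7.png

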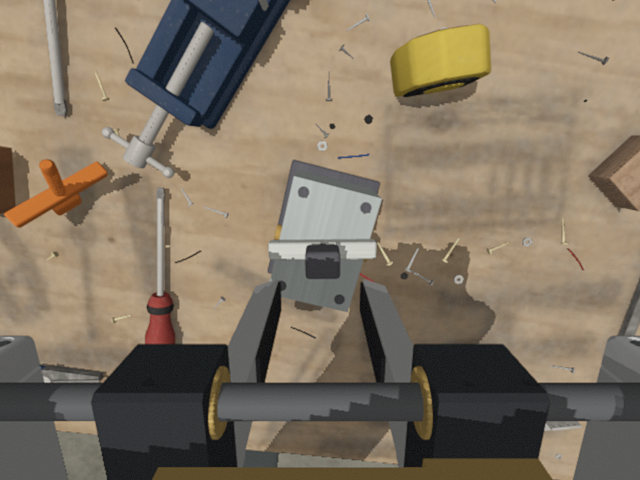

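Bar top sits 11.8 mm above the block, so the bar is flush, and the gauge is centred. The head top suggests the rod might have risen a little on release. I'll check by pressing the head gently with shut fingers.

>>> move_arm(
  rows=[
    [[0, 0, 0], [0, -0.001, 0], 0],
    [[0, 0, 0], [0, 0, 0], 0],
    [[0, 0, 0], [0, 0, 0], 0],
    [[0, 0, 0], [0, 0, 0], 0],
    [[0, 0, 0], [0, 0, 0], 0],
  ],
)

```text
time_s: 26.2
ee_pos: [0.5464, -0.1396, 0.1669]
orientation: [0.998, 0.061, -0.0, 0.0]
force: [0.5, 0.6, -0.2]
gripper_width: 0.006
finger_force: 0.0
```

>>> move_arm(
  rows=[
    [[0, 0, 0], [0, 0, 0.01], 0],
    [[0, 0, 0], [0, 0, 0.015], 0],
    [[0, 0, 0], [0, 0, 0.013], 0],
    [[0, 0, 0], [0, 0, 0.005], 0],
    [[0, 0, 0], [0, 0, 0.003], 0],
  ],
)

```text
time_s: 26.82
ee_pos: [0.5464, -0.1398, 0.1207]
orientation: [0.998, 0.061, -0.0, 0.0]
force: [0.3, 0.6, -0.1]
gripper_width: 0.004
finger_force: 0.0
```

>>> move_arm(
  rows=[
    [[0, 0, 0], [0, 0, 0.001], 0],
    [[0, 0, 0], [0, 0, 0.001], 0],
    [[0, 0, 0], [0, 0, 0.001], 0],
    [[0, 0, 0], [0, 0, 0], 0],
    [[0, 0, 0], [0, 0, 0], 0],
  ],
)

```text
time_s: 27.45
ee_pos: [0.5465, -0.1396, 0.1181]
orientation: [0.998, 0.061, 0.0, 0.0]
force: [-0.3, 0.1, 0.2]
gripper_width: 0.004
finger_force: 0.0
```

>>> move_arm(
  rows=[
    [[0, 0, 0], [0, 0, 0.0004], 0],
    [[0, 0, 0], [0, 0, 0.0004], 0],
    [[0, 0, 0], [0, 0, 0.0004], 0],
    [[0, 0, 0], [0, 0, 0], 0],
    [[0, 0, 0], [0, 0, 0], 0],
  ],
)

```text
time_s: 28.08
ee_pos: [0.5467, -0.1396, 0.117]
orientation: [0.998, 0.061, 0.0, -0.0]
force: [0.2, 1.2, 5.1]
gripper_width: 0.003
finger_force: 2.5
```

>>> move_arm(
  rows=[
    [[0, 0, 0], [0, 0, 0.0003], 0],
    [[0, 0, 0], [0, 0, 0.0003], 0],
    [[0, 0, 0], [0, 0, 0], 0],
    [[0, 0, 0], [0, 0, 0], 0],
    [[0, 0, 0], [0, 0, 0], 0],
  ],
)

```text
time_s: 28.7
ee_pos: [0.5469, -0.1397, 0.1165]
orientation: [0.998, 0.061, 0.0, 0.0]
force: [-0.1, 0.7, 8.8]
gripper_width: 0.005
finger_force: 4.3
```

>>> move_arm(
  rows=[
    [[0, 0, 0], [0, 0, 0.0003], 0],
    [[0, 0, 0], [0, 0, 0.0003], 0],
    [[0, 0, 0], [0, 0, 0], 0],
    [[0, 0, 0], [0, 0, 0], 0],
    [[0, 0, 0], [0, 0, 0], 0],
  ],
)

```text
time_s: 29.32
ee_pos: [0.5471, -0.1397, 0.1162]
orientation: [0.998, 0.061, 0.001, 0.0]
force: [-0.7, 1.8, 13.1]
gripper_width: 0.006
finger_force: 5.9
```

The force climbs at the spring rate, so the rod is on the stop. One more small step, then I'll retreat.

>>> move_arm(
  rows=[
    [[0, 0, 0], [0, 0, 0.0003], 0],
    [[0, 0, 0], [0, 0, 0], 0],
    [[0, 0, 0], [0, 0, 0], 0],
    [[0, 0, 0], [0, 0, 0], 0],
    [[0, 0, 0], [0, 0, 0], 0],
  ],
)

```text
time_s: 29.95
ee_pos: [0.5472, -0.1398, 0.116]
orientation: [0.998, 0.061, 0.001, 0.0]
force: [-1.2, 1.7, 15.6]
gripper_width: 0.006
finger_force: 7.5
```

>>> move_arm(
  rows=[
    [[0, 0, 0], [0, 0, -0.002], 0],
    [[0, 0, 0], [0, 0, -0.01], 0],
    [[0, 0, 0], [0, 0, -0.02], 0],
    [[0, 0, 0], [0, 0, -0.03], 0],
    [[0, 0, 0], [0, 0, -0.01], 0],
  ],
)

```text
time_s: 30.58
ee_pos: [0.5472, -0.1399, 0.1896]
orientation: [0.998, 0.061, 0.001, 0.0]
force: [-0.8, -0.7, 0.7]
gripper_width: 0.002
finger_force: 0.0
```

```bash
python3 - <<'E'
from h import *
for i in range(2):
    c=cap('wrist');P=pts(c)
    near=(abs(P[...,0]-.546)<.06)&(abs(P[...,1]+.14)<.06)&(c['z_map']>0)
    for n,m in(('headtop',near&(P[...,2]>.105)&(P[...,2]<.125)),('bar',near&(P[...,2]>.077)&(P[...,2]<.098)),('block',near&(P[...,2]<.074)&(P[...,2]>.064))):
        if m.sum()>5: print(n,m.sum(),np.median(P[m][:,2]).round(4),np.round(cv2.minAreaRect((P[m][:,:2]*1000).astype(np.float32))[0],1))
plan([.5458,-.1407,.2],97.2)
E
```

```text
headtop 904 0.1153 [ 547.2 -142.1]
bar 1266 0.0817 [ 548.4 -142. ]
block 6549 0.0696 [ 545.6 -140.4]
headtop 884 0.1154 [ 547.3 -142.3]
bar 1257 0.0817 [ 548.1 -142.3]
block 6542 0.0695 [ 545.7 -139.1]
t 30.675 pos [ 0.547  -0.1395  0.1885] yaw -83.0 tilt fix (tool) [-0.0001 -0.0019  0.    ] turn z -0.0035 shift tool [-0.0013  0.0011 -0.0115] j [-0.69  0.45  1.09  1.92 -0.46  1.05 -0.86] F [0.57 0.66 0.52] w 0.0039972603940820585 0.0
```

The press seated the rod 1.2 mm deeper and the bar is still flush (12.1 mm above the block). The tool is well clear, so I'll hand in.

```bash
python3 -c "
from h import *
print(arm.hand_in())"
```

```text
the job is handed in; nothing more can be done
None
```

The job is handed in (no verdict came back): the gauge is bottomed in the bore with its crossbar flush on the block, but one orange look-alike was knocked over and the pink one seems to have turned slightly, both during my first approach.

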